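# Pack the vial carrier and hold its hood ajar

## Robot

A 7-joint arm with a two-finger parallel gripper is mounted at the origin on the work surface. World frame = base frame: x ahead of the robot, y to its left, z up, the work surface at z = 0. Lengths are in mm, angles in rad, forces in N, time in s.
With the tool pointing down it reaches from about 400 to 875 mm from the base axis. Payload 4.4 kg.
Tool frame: the origin (TCP) lies on the centre line of the jaws, within the pads' length; the fingertips stand 25 mm ahead of it and the grasp point (between the pads) lies 6 mm ahead of it (ctrl.finger_overhang is the distance from the TCP to the fingertips, in mm); z points along the fingers, y is the line along which they close (so a half turn about z gives the same grasp; the last joint's range is limited). The gripper opens to 85 mm and grips with 20 to 120 N. Pads are 22 mm wide; open, the fingers measure 114 mm over their backs; the gripper's body (76 mm by 85 mm) begins 54 mm behind the grasp point. The pads swing forward as they close: fully open they stand 13 mm farther back than shut.
Start: joints at [-1.373, 0.628, 0.038, 1.517, -0.027, 0.996, -0.02], TCP at [169.464, 627.534, 256.313] pointing down, gripper open.
Joint ranges: [-3.06, 3.06], [-0.37, 2.12], [-1.25, 1.32], [0.18, 2.47], [-1.1, 4.24], [0.23, 1.98], [-2.94, 2.94]. Speed limits (rad/s): [2.57, 2.57, 3.14, 3.14, 3.14, 3.14, 3.14].

## Interface

Orientations are given as [roll, pitch, yaw] about the fixed x, y, z axes, in that order (R = Rz(yaw) Ry(pitch) Rx(roll)).
In Python, from cell import ctrl gives the robot as it stands. The module is installed in compiled form; this text tells all that it offers.
- The arm moves only by the tool play_rows, never from a script. Its argument "targets" is a list of rows, each a list of 5 numbers: the closure, from 0 (fully open) to 1 (shut), then the shift along the tool's x, y, z in cm, then the turn about the tool's z in degrees. In form: [[gripper, dx, dy, dz, spin], ...]. A call has 1 to 10 rows; each row is the pose to reach, as a shift and turn from the pose commanded when the call began, along the tool's axes at that moment; what a row does not reach only later rows make up. A row lasts 1/10 s, in which the tool goes at most 50 mm and 8.59 degrees, less where a joint would pass 70% of its speed; a pose out of reach is approached as far as the arm can. A call with a gripper value outside its range is refused whole. The fingers move at their own pace and stop on an object; the grip force is fixed at half the most. Time passes only in rows, so rows that repeat a pose let the fingers close. It gives the time, the measured TCP pose, the force, the opening and the grip force at its end, in the units of the state.
- ctrl.read_state(): the state, without advancing time (a new reading comes with each control period).
- ctrl.get_image(name): name is "side" or "top"; returns (picture, depth): 480x640x3 uint8, red, green, blue; 480x640 float32, mm along the optical axis (not along the pixel's ray), 0 where there is no reading.
- ctrl.calibration(name): a dict with "vfov" (degrees; the focal length in pixels is half the picture's height over the tangent of half this angle, whatever the lens; pixels are square), "cx", "cy" (the principal point, pixels), "extrinsics" (4x4, takes a point from camera to world coordinates). Camera axes: x right, y down, z forward; pixel columns grow to the right and rows downward; lengths in mm; the calibration is good to about 2 mm. A picture is of the moment at which its call begins. calibration takes no time and is no camera call.
- ctrl.finish_job(): hands the job in; it is judged then, once.
Trained networks look in the newest picture that a camera, given by its name, has taken for a name from the list of things; names that differ only in an ending like _2 or _b are one class to them, and where a whole thing is asked for, a point or a joint stands for the part that bears it (a point fixed in the world has none). Each returns a list of dicts, best first, with "confidence" (0 to 1); they miss things now and then, are a little off and sometimes report something else, mostly with a low value. They report only what shows in the picture. A call takes as long as a camera call.
- ctrl.search_frame(camera, name): "bbox" ([left, top, right, bottom] in pixels, round what is visible of it).
- ctrl.trace(camera, name): "pixels" (480x640 bool, what is visible of it) and "bbox" ([left, top, right, bottom] in pixels, round what is visible of it).
The state is a dict: "clock": time; "qpos": joint angles; "qd": joint speeds; "tau": joint torques, N m; "eef_pos": TCP position; "tool_rot": TCP orientation; "force": force on the tool from outside, world axes, zero at the start; "torque": the same for the moment, N m; "width": finger opening in mm; "gripper_force": force on a finger pad.
Only numpy, scipy, OpenCV 4.12 (cv2) and the standard library are available. Lean on these libraries where they do the work, as an engineer would, in place of code of your own. Each camera call takes 0.05 s, during which the arm holds its last target. There are 200 camera calls.

## Task

Stand the square bottle and the round jar upright on the floor of the vial carrier's empty middle bay, one behind the other, setting them down rather than dropping them, while the hood stays leaning fully open. Then take the hood by its bar, bring it down to 40 degrees above closed and finish still holding it there with the gripper (it would fall shut if let go, and must never drop shut), so that I can reach in and fit the sensor. Leave the media bottle, the beaker and the tip box where they stand.

Things in the scene. Friction and masses are not known exactly. Their poses are not given: they have to be found in the camera images.
- carrier: Grey plastic vial carrier, an open box fixed to the bench, 110 mm (its x) by 150 mm (its y), outer walls 36 mm high and 5 mm thick. Origin: centre of its underside; z up. Its hood is hinged along its far (+x) wall. Two aluminium dividers along x, 4 mm thick and 24 mm high, make a middle bay; the side bays are full of squat vials, fixed, 28 mm high.
- bay_floor (a point): Centre of the floor of the empty middle bay, 5 mm above the bench; axes as the carrier's. The bay is 100 mm long along x and 52 mm wide along y, so the bottle and the jar fit one behind the other (about 25 mm either side of this point along x) with a few millimetres to spare.
- flask_mid (a point): Centre, half-way up, of the square bottle: white plastic body 46 x 46 mm and 56 mm high with rounded edges, on top a grey cap 34 mm across and 14 mm high; 70 mm in all, so this point is 35 mm above its underside. x and y square to its flat sides, z up. About 0.15 kg, loose on the bench.
- jar_mid (a point): Centre, half-way up, of the round jar: white plastic, straight, 46 mm across, grey screw lid of nearly the same width (45 mm), 70 mm high in all, so this point is 35 mm above its underside. z is its axis, up. About 0.15 kg, loose on the bench.
- flask: The square bottle as a body; origin at the centre of its underside.
- jar: The round jar as a body; origin at the centre of its underside.
- hood (a joint): Angle of the carrier's hood, rad: 0 closed, 2.0 leaning back fully open against its stop, where it starts. Free hinge: below about 1.34 rad it falls shut, beyond that it falls open. 40 degrees is 0.698.
- hood_hinge (a point): Centre of the hinge axis, which runs along the carrier's y, 55 mm behind the carrier's centre (+x) and 36.5 mm above the bench. The hood (0.4 kg, 110 x 150 mm, white walls 40 mm high, clear top) turns about it. Axes turn with the hood and match the carrier's when it is closed: closed, the hood runs from here towards the carrier's -x.
- hood_bar (a point): Centre of the hood's steel grip bar, a round bar 12 mm thick along the hood's y, 100 mm long between two 10 mm arms that hold it 45 mm clear of the hood's front wall. In the hood's own axes it lies at x -155 mm, z +10 mm from hood_hinge. Axes turn with the hood. Seized from above between the arms, the bar can turn between the fingers.
- media_bottle: Bystander: glass media bottle with red cap, 76 mm across, about 165 mm high. Origin under its centre.
- beaker: Bystander: open glass beaker, 70 mm across, 90 mm high. Origin under its centre.
- tip_box: Bystander: blue pipette-tip box, 85 x 120 mm, 61 mm high. Origin under its centre.

How it is judged:
By the outcome, as a careful person would: the job done as asked, in the order asked, and still so for the second after the job is handed in, while the arm keeps its last pose, push and grip.
It also fails if it takes over 72 s, if anything falls off the work surface, if the arm or the gripper's body presses on something with over 40 N, if the wrist force passes 120 N, or if a joint passes its speed limit or range.

## Working session

There is one attempt and no reset: what is moved stays moved. The work goes in short steps, Python scripts to look and compute and a tool call to move; the robot and the scene stay as the last step left them, time stands still between calls to the robot, and variables do not carry over. Pictures are saved under pics/ and viewed, at most 10 in all, crops included, and the job is handed in when it is done.

Besides the shell and the picture viewer there is one more tool, called after "Emit:" in YAML: its name, and indented under it one key for each argument. play_rows: Moves the arm, as the interface text tells. Its arguments: {"type":"object","properties":{"targets":{"type":"array"}},"required":["targets"]}

```bash
mkdir -p pics; cat > h.py <<'E'
import numpy as np, cv2
from cell import ctrl
def cloud(name,d):
    c=ctrl.calibration(name); f=240/np.tan(np.radians(c["vfov"])/2)
    v,u=np.mgrid[0:480,0:640]; P=np.stack([(u-c["cx"])*d/f,(v-c["cy"])*d/f,d],-1)
    E=np.array(c["extrinsics"]); W=P@E[:3,:3].T+E[:3,3]; W[d<=0]=np.nan; return W
E
python3 - <<'E'
from h import *
s=ctrl.read_state();print({k:np.round(v,3).tolist() for k,v in s.items()})
for n in ["side","top"]:
    im,d=ctrl.get_image(n);cv2.imwrite(f"pics/{n}0.png",im[:,:,::-1]);W=cloud(n,d);np.save(n+"0.npy",W)
    print(n,np.round(ctrl.calibration(n)["extrinsics"],2).tolist())
    for o in ["carrier","flask","jar","hood","hood_bar","media_bottle","beaker","tip_box"]:
        for r in ctrl.trace(n,o)[:2]:
            p=W[r["pixels"]];p=p[~np.isnan(p[:,0])]
            if len(p): print(o,round(r["confidence"],2),np.round(r["bbox"]).tolist(),np.percentile(p,[2,50,98],axis=0).round().tolist())
E
```

```text
{'clock': 0.0, 'qpos': [-1.373, 0.629, 0.038, 1.518, -0.027, 0.996, -0.02], 'qd': [-0.0, -0.0, 0.0, -0.001, -0.001, 0.001, -0.001], 'tau': [0.001, -56.341, 1.226, -19.344, 0.011, 0.011, 0.0], 'eef_pos': [169.28, 626.958, 255.384], 'tool_rot': [-3.14, -0.0, 2.878], 'force': [-0.605, -0.3, -0.674], 'torque': [-0.08, 0.003, 0.03], 'gripper_force': 0.0, 'width': 85.44}
side [[0.86, -0.36, 0.36, 153.49], [-0.51, -0.6, 0.62, -652.22], [-0.01, -0.72, -0.7, 810.39], [0.0, 0.0, 0.0, 1.0]]
carrier 0.9 [282.0, 192.0, 390.0, 308.0] [[424.0, -119.0, 2.0], [535.0, -42.0, 35.0], [611.0, 30.0, 177.0]]
flask 0.9 [223.0, 191.0, 246.0, 224.0] [[388.0, 244.0, 8.0], [407.0, 253.0, 48.0], [434.0, 283.0, 71.0]]
flask 0.32 [348.0, 342.0, 371.0, 382.0] [[413.0, -311.0, 7.0], [428.0, -298.0, 65.0], [452.0, -271.0, 72.0]]
jar 0.84 [347.0, 342.0, 370.0, 377.0] [[413.0, -311.0, 6.0], [429.0, -298.0, 66.0], [454.0, -271.0, 72.0]]
hood 0.66 [324.0, 189.0, 384.0, 282.0] [[548.0, -120.0, 22.0], [587.0, -43.0, 83.0], [614.0, 29.0, 178.0]]
hood_bar 0.93 [320.0, 191.0, 386.0, 282.0] [[546.0, -120.0, 23.0], [587.0, -42.
[... 992 characters left out ...]
, 69.0], [455.0, -267.0, 74.0]]
hood 0.86 [311.0, 193.0, 386.0, 240.0] [[560.0, -118.0, 18.0], [591.0, -45.0, 122.0], [618.0, 28.0, 180.0]]
hood_bar 0.74 [312.0, 193.0, 387.0, 246.0] [[561.0, -117.0, 21.0], [591.0, -45.0, 123.0], [616.0, 29.0, 180.0]]
media_bottle 0.94 [127.0, 179.0, 176.0, 225.0] [[588.0, 343.0, 8.0], [613.0, 367.0, 110.0], [657.0, 410.0, 167.0]]
beaker 0.64 [506.0, 210.0, 551.0, 244.0] [[553.0, -480.0, -1.0], [590.0, -435.0, 49.0], [617.0, -392.0, 93.0]]
tip_box 0.81 [439.0, 174.0, 496.0, 218.0] [[618.0, -361.0, 10.0], [655.0, -301.0, 55.0], [702.0, -245.0, 64.0]]
tip_box 0.22 [313.0, 194.0, 386.0, 240.0] [[565.0, -117.0, 25.0], [591.0, -46.0, 123.0], [616.0, 27.0, 180.0]]
```

```bash
python3 - <<'E'
from h import *
t=cv2.imread("pics/top0.png");s=cv2.imread("pics/side0.png")
a=cv2.resize(t[180:320,300:400],None,fx=4,fy=4,interpolation=2);b=cv2.resize(s[180:320,270:400],None,fx=3,fy=4,interpolation=2)
cv2.imwrite("pics/c0.png",np.hstack([a,b]))
Pts=[]
for n in ["top","side"]:
    W=np.load(n+"0.npy")
    def sel(x0,x1,y0,y1,z0,z1):
        p=W.reshape(-1,3);return p[(p[:,0]>x0)&(p[:,0]<x1)&(p[:,1]>y0)&(p[:,1]<y1)&(p[:,2]>z0)&(p[:,2]<z1)]
    print(n)
    for nm,r,zs in [("carrier rim",(410,560,-140,50),(32,42)),("flask body top",(380,445,230,300),(50,60)),("flask cap",(380,445,230,300),(66,76)),("jar top",(400,470,-325,-255),(66,76)),("bar",(590,640,-140,50),(163,190))]:
        p=sel(*r,*zs)
        if len(p)>4:
            q=p[:,:2].astype(np.float32);R=cv2.minAreaRect(q);E=cv2.minEnclosingCircle(q)
            print(nm,len(p),"rect",np.round(R[0],1),np.round(R[1],1),round(R[2],1),"circ",np.round(E[0],1),round(E[1],1),"mean",p.mean(0).round(1),"zmax",p[:,2].max().round(1))
    print("table z", np.nanmedian(sel(300,400,-200,200,-15,15)[:,2]))
    # hood plane etc: bar line
    p=sel(590,640,-140,50,163,190)
    print("bar slope dx/dy",np.polyfit(p[:,1],p[:,0],1))
    p=sel(415,445,-110,20,32,42);print("front wall fit",len(p),np.polyfit(p[:,1],p[:,0],1))
E
```

```text
top
carrier rim 669 rect [485.4 -42.2] [150.2 120.7] 88.4 circ [484.5 -42.6] 94.2 mean [489.5 -41.3  36.2] zmax 41.9
flask body top 241 rect [413.4 269.7] [46.4 46.7] 8.8 circ [413.2 269.6] 29.8 mean [412.2 267.4  55.3] zmax 60.0
flask cap 194 rect [413.4 269.1] [31.2 32.6] 0.5 circ [413.4 269.6] 16.9 mean [413.7 269.3  70. ] zmax 75.7
jar top 343 rect [ 438.  -288.2] [42.6 43.9] 60.3 circ [ 437.7 -288.3] 22.5 mean [ 437.4 -288.2   70.3] zmax 75.8
bar 380 rect [606.3 -45.9] [109.  20.] 89.8 circ [604.4 -45.8] 54.8 mean [607.4 -45.  176.7] zmax 184.1
table z -0.1492523875679126
bar slope dx/dy [2.13839416e-02 6.08323272e+02]
front wall fit 144 [3.10912012e-02 4.29360467e+02]
side
carrier rim 605 rect [491.6 -41.2] [153.7 137.1] 88.6 circ [492.6 -41.9] 100.7 mean [491.  -47.2  35.8] zmax 41.9
flask body top 124 rect [411.7 267.1] [45.6 45.4] 5.7 circ [411.  268.6] 30.1 mean [408.  259.8  54.8] zmax 60.0
flask cap 93 rect [411.4 269.3] [32.2 35. ] 28.2 circ [411.  269.5] 18.9 mean [411.5 268.7  69.6] zmax 73.0
jar top 405 rect [ 435.1 -288.8] [43.9 43.7] 4.3 circ [ 435.7 -288.2] 22.9 mean [ 435.2 -289.1   69.7] zmax 73.1
bar 256 rect [606.2 -46.8] [108.8  16.1] 88.0 circ [603.4 -46.8] 54.6 mean [604.8 -49.9 175.6] zmax 182.0
table z -0.19723614328165695
bar slope dx/dy [2.22259916e-02 6.05949327e+02]
front wall fit 117 [2.40239722e-02 4.26889954e+02]
```

View pics/c0.png

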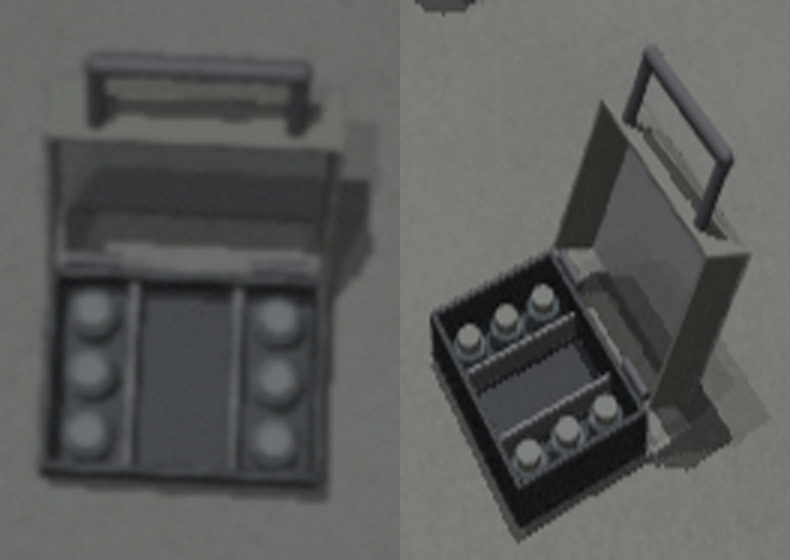

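```bash
cat >> h.py <<'E'
def rel(x,y,z,yawdeg):
    s=ctrl.read_state(); p=s["eef_pos"]; w=s["tool_rot"][2]; d=np.array([x,y,z])-p
    dx=d[0]*np.cos(w)+d[1]*np.sin(w); dy=d[0]*np.sin(w)-d[1]*np.cos(w)
    sp=-((yawdeg-np.degrees(w)+180)%360-180)
    print("state",np.round(p,1),round(np.degrees(w),2),"t",round(s["clock"],2),"w",round(s["width"],1),"F",np.round(s["force"],1),"q7",round(s["qpos"][6],2))
    print("-> dx %.3f dy %.3f dz %.3f cm spin %.2f"%(dx/10,dy/10,-d[2]/10,sp))
E
python3 - <<'E'
from h import *
print(ctrl.finger_overhang)
rel(412.4,269.3,130,97)
for n in ["top","side"]:
    p=np.load(n+"0.npy").reshape(-1,3)
    p=p[(abs(p[:,0]-480)<75)&(abs(p[:,1]+44)<95)]
    # carrier frame guess yaw -0.025 about (480,-43)
    c,s=np.cos(-.025),np.sin(-.025);q=p[:,:2]-[480,-43];X=q[:,0]*c+q[:,1]*s;Y=-q[:,0]*s+q[:,1]*c;Z=p[:,2]
    rim=(Z>33)&(Z<39)
    for nm,m,v,u in [("front",rim&(X<-44)&(abs(Y)<65),X,Y),("L",rim&(Y>60)&(abs(X)<45),Y,X),("R",rim&(Y<-60)&(abs(X)<45),Y,X),
        ("divL",(Z>20)&(Z<27)&(abs(Y-28)<7)&(abs(X)<45),Y,X),("divR",(Z>20)&(Z<27)&(abs(Y+28)<7)&(abs(X)<45),Y,X),("rear",rim&(X>44)&(X<62)&(abs(Y)<20),X,Y),
        ("floor",(abs(Z-5)<3)&(abs(X)<48)&(abs(Y)<26),Y,X)]:
        if m.sum()>5: print(n,nm,m.sum(),"mid %.1f [%.1f %.1f]"%(v[m].mean(),*np.percentile(v[m],[3,97])),"slope %.3f"%np.polyfit(u[m],v[m],1)[0])
E
```

```text
25.0
state [169.5 627.5 256.4] 164.88 t 0.9 w 85.8 F [-1.4  0.3 -0. ] q7 -0.02
-> dx -32.795 dy -28.249 dz 12.636 cm spin 67.88
top front 117 mid -52.1 [-54.8 -49.7] slope 0.004
top L 81 mid 73.2 [70.9 75.6] slope 0.001
top R 76 mid -71.4 [-73.8 -69.0] slope -0.005
top divL 60 mid 28.7 [26.9 30.8] slope -0.006
top divR 61 mid -27.1 [-29.0 -25.2] slope -0.004
top rear 42 mid 52.5 [49.9 55.2] slope -0.001
top floor 725 mid 0.2 [-23.5 24.4] slope 0.010
side front 104 mid -54.0 [-56.6 -51.1] slope -0.000
side L 77 mid 72.9 [70.0 76.8] slope -0.004
side R 93 mid -71.8 [-74.7 -68.3] slope -0.007
side divL 79 mid 28.4 [25.3 31.4] slope 0.000
side divR 85 mid -27.4 [-30.0 -23.6] slope 0.001
side rear 30 mid 50.9 [48.3 53.9] slope 0.002
side floor 415 mid 7.5 [-9.2 24.6] slope 0.004
```

Emit:
play_rows:
  targets:
    - [0, -32.8, -28.25, 12.6, 68]
    - [0, -32.8, -28.25, 12.6, 68]
    - [0, -32.8, -28.25, 12.6, 68]
    - [0, -32.8, -28.25, 12.6, 68]
    - [0, -32.8, -28.25, 12.6, 68]
    - [0, -32.8, -28.25, 12.6, 68]
    - [0, -32.8, -28.25, 12.6, 68]
    - [0, -32.8, -28.25, 12.6, 68]
    - [0, -32.8, -28.25, 12.6, 68]
    - [0, -32.8, -28.25, 12.6, 68]

```text
clock: 1.9
eef_pos: [416.6, 261.4, 129.5]
tool_rot: [3.141, 0.005, 1.678]
force: [-1.0, 0.1, 0.0]
width: 84.9
gripper_force: 0.0
```

Emit:
play_rows:
  targets:
    - [0, 0, 0, 0, 0]
    - [0, 0, 0, 2.5, 0]
    - [0, 0, 0, 5, 0]
    - [0, 0, 0, 7.0, 0]
    - [0, 0, 0, 7.8, 0]
    - [0, 0, 0, 7.8, 0]

```text
clock: 2.5
eef_pos: [411.4, 270.5, 51.8]
tool_rot: [-3.14, -0.0, 1.693]
force: [-0.5, 0.3, 0.4]
width: 85.5
gripper_force: 0.0
```

```bash
python3 -c "
from h import *
rel(412.4,269.3,52,97)"
```

```text
state [411.4 270.5  51.8] 97.02 t 2.5 w 85.5 F [-0.5  0.3  0.4] q7 -0.15
-> dx -0.130 dy 0.089 dz -0.023 cm spin 0.02
```

Emit:
play_rows:
  targets:
    - [0.5, 0, 0, 0, 0]
    - [0.5, 0, 0, 0, 0]
    - [0.5, 0, 0, 0, 0]
    - [0.5, 0, 0, 0, 0]
    - [1, 0, 0, 0, 0]
    - [1, 0, 0, 0, 0]
    - [1, 0, 0, 0, 0]
    - [1, 0, 0, 0, 0]

```text
clock: 3.3
eef_pos: [413.0, 269.8, 53.4]
tool_rot: [3.14, -0.001, 1.691]
force: [-1.1, 0.5, 5.3]
width: 45.1
gripper_force: 61.7
```

Emit:
play_rows:
  targets:
    - [0, 0, 0, 0, 0]
    - [0, 0, 0, 0, 0]
    - [0, 0, 0, 0, 0]
    - [0, 0, 0, 0, -8]
    - [0, 0, 0, 0, -16]
    - [0, 0, 0, 0, -24]
    - [0, 0, 0, 0, -32]
    - [0, 0, 0, 0, -40]
    - [0, 0, 0, 0, -48]
    - [0, 0, 0, 0, -56]

```text
clock: 4.3
eef_pos: [412.5, 269.2, 52.3]
tool_rot: [-3.142, 0.0, 2.674]
force: [0.7, 0.1, -0.4]
width: 85.6
gripper_force: 0.0
```

Emit:
play_rows:
  targets:
    - [0, 0, 0, 0, -8]
    - [0, 0, 0, 0, -16]
    - [0, 0, 0, 0, -24]
    - [0, 0, 0, 0, -34]
    - [0, 0, 0, 0, -34]
    - [1, 0, 0, 0, -34]
    - [1, 0, 0, 0, -34]
    - [1, 0, 0, 0, -34]
    - [1, 0, 0, 0, -34]
    - [1, 0, 0, 0, -34]

```text
clock: 5.3
eef_pos: [412.6, 269.7, 52.6]
tool_rot: [3.141, 0.001, -3.022]
force: [-0.4, 1.0, 5.3]
width: 45.4
gripper_force: 62.3
```

```bash
python3 -c "
from h import *
rel(412.4,269.3,52,187)"
```

```text
state [412.6 269.7  52.6] -173.15 t 5.3 w 45.4 F [-0.4  1.   5.3] q7 0.75
-> dx 0.024 dy -0.042 dz 0.061 cm spin -0.15
```

```bash
python3 -c "
from h import *
rel(503.9,-43,140,178.45)"
```

```text
state [412.6 269.7  52.6] -173.15 t 5.3 w 45.4 F [-0.4  1.   5.3] q7 0.75
-> dx -5.334 dy -32.141 dz -8.739 cm spin 8.40
```

Emit:
play_rows:
  targets:
    - [1, 0, 0, -2, 0]
    - [1, 0, 0, -5, 0]
    - [1, 0, 0, -8.7, 0]

```text
clock: 5.6
eef_pos: [411.2, 268.3, 138.9]
tool_rot: [-3.139, -0.004, -3.022]
force: [0.4, -0.4, -1.5]
width: 44.8
gripper_force: 61.8
```

Emit:
play_rows:
  targets:
    - [1, -0.5, -3, 0, 1]
    - [1, -1.2, -7, 0, 2]
    - [1, -1.9, -11.5, 0, 3]
    - [1, -2.7, -16, 0, 4.2]
    - [1, -3.4, -20.5, 0, 5.3]
    - [1, -4.2, -25, 0, 6.5]
    - [1, -4.8, -29, 0, 7.6]
    - [1, -5.2, -31.2, 0, 8.4]
    - [1, -5.33, -32.1, 0, 8.4]
    - [1, -5.33, -32.15, 0, 8.4]

```text
clock: 6.6
eef_pos: [503.5, -44.3, 138.9]
tool_rot: [-3.142, -0.001, 3.113]
force: [-0.2, 0.1, -1.6]
width: 44.6
gripper_force: 62.0
```

Emit:
play_rows:
  targets:
    - [1, 0, 0, 0, 0]
    - [1, 0, 0, 0, 0]
    - [1, 0, 0, 0, 0]

```text
clock: 6.9
eef_pos: [503.6, -41.8, 139.3]
tool_rot: [3.141, -0.0, 3.118]
force: [0.7, 0.9, -1.6]
width: 44.9
gripper_force: 62.0
```

```bash
python3 - <<'E'
from h import *
rel(503.9,-43,140,178.45)
for n in ["side","top"]:
    im,d=ctrl.get_image(n);W=cloud(n,d);np.save(n+"1.npy",W)
    cv2.imwrite(f"pics/{n}1.png",cv2.resize(im[130:330,250:420,::-1],None,fx=2.3,fy=2.3))
    p=W.reshape(-1,3);p=p[(abs(p[:,0]-504)<35)&(abs(p[:,1]+43)<35)]
    for z0,z1 in [(86,97),(97,112),(112,140)]:
        q=p[(p[:,2]>z0)&(p[:,2]<z1)];
        if len(q)>3: print(n,z0,len(q),"x",np.percentile(q[:,0],[2,50,98]).round(1),"y",np.percentile(q[:,1],[2,50,98]).round(1),cv2.minAreaRect(q[:,:2].astype(np.float32)))
for n in range(3): print(np.round(ctrl.read_state()["eef_pos"],1))
a=cv2.imread("pics/side1.png");b=cv2.imread("pics/top1.png");cv2.imwrite("pics/c1.png",np.hstack([a,b]))
E
```

```text
state [503.6 -41.8 139.3] 178.64 t 6.9 w 44.9 F [ 0.7  0.9 -1.6] q7 1.29
-> dx -0.028 dy -0.116 dz -0.069 cm spin 0.19
side 86 63 x [479.9 492.5 522.9] y [-66.5 -64.5 -24.7] ((492.3852844238281, -55.005943298339844), (28.748628616333008, 59.37989044189453), 45.57795333862305)
side 97 122 x [479.7 489.1 523.5] y [-67.1 -64.5 -24.8] ((492.15667724609375, -55.06303024291992), (30.626169204711914, 59.636539459228516), 45.23638916015625)
side 112 195 x [479.7 484.  523.5] y [-77.7 -63.6 -24.5] ((493.5242614746094, -49.010284423828125), (38.797393798828125, 62.98115158081055), 30.11190414428711)
top 97 8 x [481.6 482.7 484.4] y [-29.4 -25.3 -21.2] ((482.5832214355469, -25.122005462646484), (8.316494941711426, 2.1599204540252686), 78.81222534179688)
top 112 22 x [481.9 484.3 496.6] y [-28.4 -23.3 -12.7] ((490.4239807128906, -20.705577850341797), (23.71820068359375, 6.655852317810059), 36.075382232666016)
[503.8 -42.4 139.4]
[503.8 -42.4 139.4]
[503.8 -42.4 139.4]
```

View pics/c1.png

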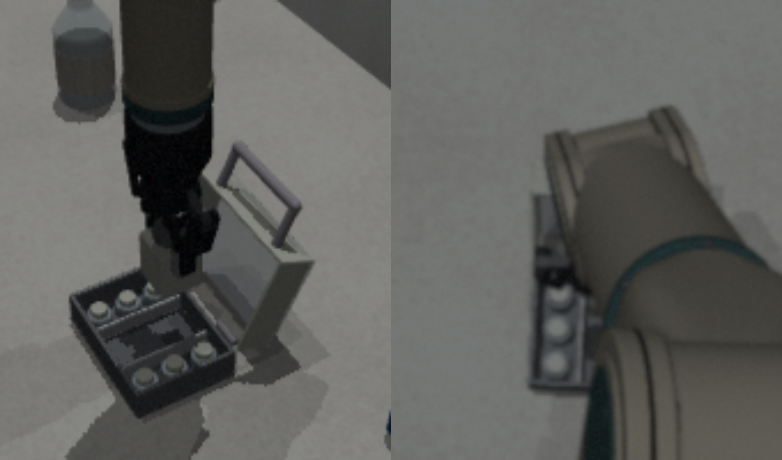

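```bash
python3 - <<'E'
from h import *
for n in ["side","top"]:
    W=np.load(n+"1.npy");p=W.reshape(-1,3)
    c,s=np.cos(-.027),np.sin(-.027);q=p[:,:2]-[503.8,-42.4];X=q[:,0]*c+q[:,1]*s;Y=-q[:,0]*s+q[:,1]*c;Z=p[:,2]
    m=(Z>88)&(Z<125)&(X<-15)&(X>-30)&(abs(Y)<17); print(n,"front",m.sum(),np.median(X[m]),X[m].std(), np.polyfit(Y[m],X[m],1) if m.sum()>5 else "")
    m=(Z>88)&(Z<112)&(Y<-15)&(Y>-30)&(abs(X)<17); print(n,"-y face",m.sum(),np.median(Y[m]) if m.sum() else "", np.polyfit(X[m],Y[m],1) if m.sum()>5 else "")
    m=(abs(X)<30)&(abs(Y)<30)&(Z>60)&(Z<110);print("zmin",np.percentile(Z[m],[1,5]) if m.sum() else "")
E
```

```text
side front 76 -23.251003980721762 0.44844091758775056 [-5.63357839e-04 -2.31987392e+01]
side -y face 89 -22.675785785810216 [ 6.69623267e-03 -2.27589191e+01]
zmin [87.63557038 90.28820178]
top front 7 -21.629481127207317 0.4726373696609299 [ -0.16238706 -19.36175445]
top -y face 0  
zmin [96.46078071 96.74827502]
```

Emit:
play_rows:
  targets:
    - [1, 0.05, -0.1, 0, 0]
    - [1, 0.05, -0.1, 1.5, 0]
    - [1, 0.05, -0.1, 3, 0]
    - [1, 0.05, -0.1, 4.2, 0]
    - [1, 0.05, -0.1, 5.2, 0]
    - [1, 0.05, -0.1, 6.0, 0]
    - [1, 0.05, -0.1, 6.7, 0]
    - [1, 0.05, -0.1, 7.2, 0]
    - [1, 0.05, -0.1, 7.4, 0]
    - [1, 0.05, -0.1, 7.4, 0]

```text
clock: 8.0
eef_pos: [503.3, -44.1, 65.0]
tool_rot: [3.141, -0.0, 3.115]
force: [0.1, 2.1, -3.6]
width: 45.2
gripper_force: 64.2
```

```bash
python3 - <<'E'
from h import *
rel(503.2,-43.2,57.5,178.45)
E
```

```text
state [503.3 -44.1  65. ] 178.5 t 8.0 w 45.2 F [ 0.1  2.1 -3.6] q7 1.24
-> dx 0.016 dy 0.085 dz 0.753 cm spin 0.05
```

Emit:
play_rows:
  targets:
    - [1, 0, 0.05, 0.15, 0]
    - [1, 0, 0.06, 0.3, 0]
    - [1, 0, 0.06, 0.45, 0]
    - [1, 0, 0.06, 0.6, 0]
    - [1, 0, 0.06, 0.6, 0]

```text
clock: 8.5
eef_pos: [503.4, -44.0, 59.1]
tool_rot: [-3.142, -0.0, 3.115]
force: [0.8, 1.0, -3.3]
width: 45.0
gripper_force: 64.3
```

Emit:
play_rows:
  targets:
    - [1, 0, 0.03, 0.08, 0]
    - [1, 0, 0.03, 0.15, 0]
    - [1, 0, 0.03, 0.15, 0]

```text
clock: 8.8
eef_pos: [503.3, -43.8, 57.7]
tool_rot: [-3.141, -0.0, 3.115]
force: [-0.9, -0.6, -2.2]
width: 45.1
gripper_force: 64.5
```

Emit:
play_rows:
  targets:
    - [1, 0, 0, 0.07, 0]
    - [1, 0, 0, 0.12, 0]
    - [1, 0, 0, 0.12, 0]

```text
clock: 9.1
eef_pos: [503.3, -43.8, 57.6]
tool_rot: [-3.141, 0.0, 3.115]
force: [-2.3, -0.6, 10.0]
width: 45.1
gripper_force: 65.9
```

Emit:
play_rows:
  targets:
    - [0.35, 0, 0, 0, 0]
    - [0.25, 0, 0, 0, 0]
    - [0.25, 0, 0, 0, 0]
    - [0.25, 0, 0, -1, 0]
    - [0.25, 0, 0, -3, 0]
    - [0.25, 0, 0, -6, 0]
    - [0.25, 0, 0, -10, 0]
    - [0.25, 0, 0, -11, 0]
    - [0.25, 0, 0, -11, 0]

```text
clock: 10.0
eef_pos: [504.6, -43.8, 168.7]
tool_rot: [-3.141, 0.004, 3.115]
force: [-0.1, -0.3, -0.4]
width: 64.2
gripper_force: 0.0
```

```bash
python3 - <<'E'
from h import *
rel(436.4,-288.4,168,120)
E
```

```text
state [504.6 -43.8 168.7] 178.46 t 10.0 w 64.2 F [-0.1 -0.3 -0.4] q7 1.31
-> dx 6.164 dy -24.637 dz 0.067 cm spin 58.46
```

Emit:
play_rows:
  targets:
    - [0, 0.6, -2.5, 0, 8]
    - [0, 1.5, -6, 0, 16]
    - [0, 2.5, -10, 0, 24]
    - [0, 3.5, -14, 0, 32]
    - [0, 4.5, -18, 0, 40]
    - [0, 5.3, -21.5, 0, 48]
    - [0, 5.9, -23.7, 0, 56]
    - [0, 6.15, -24.65, 0, 64]
    - [0, 6.15, -24.65, 0, 72]
    - [0, 6.15, -24.65, 0, 80]

```text
clock: 11.0
eef_pos: [434.1, -288.6, 165.1]
tool_rot: [-3.139, -0.001, 1.712]
force: [0.2, 0.0, -0.6]
width: 85.6
gripper_force: 0.0
```

Emit:
play_rows:
  targets:
    - [0, 0, 0, 0, 8]
    - [0, 0, 0, 2, 8]
    - [0, 0, 0, 5, 8]
    - [0, 0, 0, 8, 8]
    - [0, 0, 0, 10.5, 8]
    - [0, 0, 0, 11.6, 8]
    - [0, 0, 0, 11.6, 8]
    - [0, 0, 0, 11.6, 8]

```text
clock: 11.8
eef_pos: [435.4, -288.5, 50.7]
tool_rot: [-3.141, 0.0, 1.579]
force: [0.3, 0.2, -0.1]
width: 85.5
gripper_force: 0.0
```

```bash
python3 - <<'E'
from h import *
rel(435.8,-288.5,52,90)
E
```

```text
state [ 435.4 -288.5   50.7] 90.48 t 11.8 w 85.5 F [ 0.3  0.2 -0.1] q7 0.68
-> dx 0.001 dy 0.044 dz -0.129 cm spin 0.48
```

Squeeze, raise 2 mm, turn −88°, squeeze again.

Emit:
play_rows:
  targets:
    - [1, 0, 0, -0.15, 0]
    - [1, 0, 0, -0.15, 0]
    - [1, 0, 0, -0.15, 0]
    - [1, 0, 0, -0.15, 0]
    - [1, 0, 0, -0.15, 0]
    - [1, 0, 0, -0.15, 0]
    - [0, 0, 0, -0.15, 0]
    - [0, 0, 0, -0.15, 0]
    - [0, 0, 0, -0.15, -8]
    - [0, 0, 0, -0.15, -16]

```text
clock: 12.8
eef_pos: [435.4, -288.3, 52.1]
tool_rot: [-3.141, 0.0, 1.864]
force: [0.2, 0.4, -0.3]
width: 85.7
gripper_force: 0.0
```

Emit:
play_rows:
  targets:
    - [0, 0, 0, 0, -8]
    - [0, 0, 0, 0, -16]
    - [0, 0, 0, 0, -24]
    - [0, 0, 0, 0, -32]
    - [0, 0, 0, 0, -40]
    - [0, 0, 0, 0, -48]
    - [0, 0, 0, 0, -56]
    - [0, 0, 0, 0, -64]
    - [0, 0, 0, 0, -72]
    - [0, 0, 0, 0, -72]

```text
clock: 13.8
eef_pos: [435.2, -288.5, 52.0]
tool_rot: [3.141, -0.0, 3.115]
force: [0.4, 0.1, 0.5]
width: 85.6
gripper_force: 0.0
```

Emit:
play_rows:
  targets:
    - [1, 0, 0, 0, 0]
    - [1, 0, 0, 0, 0]
    - [1, 0, 0, 0, 0]
    - [1, 0, 0, 0, 0]
    - [1, 0, 0, 0, 0]
    - [1, 0, 0, 0, 0]
    - [1, 0, 0, -2, 0]
    - [1, 0, 0, -5, 0]
    - [1, 0, 0, -8.5, 0]
    - [1, 0, 0, -9, 0]

```text
clock: 14.8
eef_pos: [437.3, -289.3, 145.1]
tool_rot: [-3.139, 0.005, 3.115]
force: [0.9, -0.7, -1.7]
width: 44.5
gripper_force: 61.5
```

```bash
python3 - <<'E'
from h import *
rel(453.9,-41.9,140,178.45)
E
```

```text
state [ 437.3 -289.3  145.1] 178.45 t 14.8 w 44.5 F [ 0.9 -0.7 -1.7] q7 1.68
-> dx -0.988 dy 24.773 dz 0.510 cm spin 0.00
```

Emit:
play_rows:
  targets:
    - [1, -0.1, 2.5, 0, 0]
    - [1, -0.3, 6, 0, 0]
    - [1, -0.5, 10, 0, 0]
    - [1, -0.7, 14, 0, 0]
    - [1, -0.9, 18, 0, 0]
    - [1, -1.05, 21.5, 0, 0]
    - [1, -1.15, 23.7, 0, 0]
    - [1, -1.2, 24.67, 0, 0]
    - [1, -1.2, 24.67, 0, 0]
    - [1, -1.2, 24.67, 0, 0]

```text
clock: 15.8
eef_pos: [453.6, -43.4, 141.7]
tool_rot: [-3.141, -0.001, 3.114]
force: [0.6, 0.2, -1.4]
width: 44.3
gripper_force: 61.6
```

Emit:
play_rows:
  targets:
    - [1, 0, 0, 0, 0]
    - [1, 0, 0, 0, 0]

```text
clock: 16.0
eef_pos: [453.7, -43.6, 142.0]
tool_rot: [-3.141, -0.0, 3.113]
force: [0.4, -0.3, -1.2]
width: 44.5
gripper_force: 61.6
```

```bash
python3 - <<'E'
from h import *
rel(454.0,-42.2,57.5,178.45)
im,d=ctrl.get_image("side");W=cloud("side",d);np.save("side2.npy",W)
cv2.imwrite("pics/side2.png",cv2.resize(im[130:330,250:420,::-1],None,fx=3,fy=3))
st=ctrl.read_state()["eef_pos"];print(st)
p=W.reshape(-1,3);c,s=np.cos(-.027),np.sin(-.027)
from scipy.optimize import least_squares
q=p[(abs(p[:,0]-454)<28)&(abs(p[:,1]+42)<28)&(p[:,2]>95)&(p[:,2]<112)]
f=lambda v:np.hypot(q[:,0]-v[0],q[:,1]-v[1])-23
r=least_squares(f,[454,-42],loss="soft_l1");print("jar held",r.x,len(q),np.abs(r.fun).mean())
q=p[:,:2]-[478.6,-42.5];X=q[:,0]*c+q[:,1]*s;Y=-q[:,0]*s+q[:,1]*c;Z=p[:,2]
m=(abs(X-25)<30)&(abs(Y)<30)&(Z>67)&(Z<78);
if m.sum()>5:print("flask cap n",m.sum(),cv2.minEnclosingCircle(np.c_[X[m],Y[m]].astype(np.float32)))
m=(X>-5)&(X<10)&(abs(Y)<17)&(Z>35)&(Z<58);
if m.sum()>5:print("flask front",m.sum(),np.median(X[m]))
m=(Y>-28)&(Y<-18)&(abs(X-25)<15)&(Z>40)&(Z<58);
if m.sum()>5:print("flask -y face",m.sum(),np.median(Y[m]))
m=(Z>33)&(Z<39)&(X<-44)&(X>-62)&(abs(Y)<65);print("wall front",np.median(X[m]))
E
```

```text
state [453.7 -43.6 142. ] 178.34 t 16.0 w 44.5 F [ 0.4 -0.3 -1.2] q7 1.2
-> dx -0.022 dy 0.138 dz 8.448 cm spin -0.11
[453.79897824 -43.31068401 142.01044208]
jar held [453.96773942 -43.89736204] 112 0.7655314820590775
flask cap n 153 ((24.105613708496094, -2.7211685180664062), 17.995466232299805)
flask front 43 1.861276876389014
flask -y face 66 -24.171274427640697
wall front -52.632700438096904
```

View pics/side2.png

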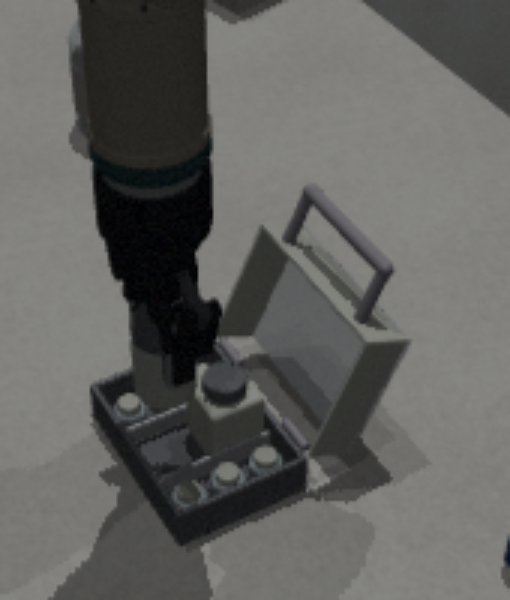

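Emit:
play_rows:
  targets:
    - [1, 0, 0.17, 0, 0]
    - [1, 0, 0.17, 1.5, 0]
    - [1, 0, 0.17, 3, 0]
    - [1, 0, 0.17, 4.3, 0]
    - [1, 0, 0.17, 5.4, 0]
    - [1, 0, 0.17, 6.3, 0]
    - [1, 0, 0.17, 7.0, 0]
    - [1, 0, 0.17, 7.5, 0]
    - [1, 0, 0.17, 7.8, 0]
    - [1, 0, 0.17, 7.8, 0]

```text
clock: 17.05
eef_pos: [453.9, -40.4, 63.9]
tool_rot: [-3.142, -0.0, 3.115]
force: [0.8, 0.0, 0.0]
width: 44.2
gripper_force: 61.6
```

Emit:
play_rows:
  targets:
    - [1, 0, 0, 0.15, 0]
    - [1, 0, 0, 0.3, 0]
    - [1, 0, 0, 0.4, 0]
    - [1, 0, 0, 0.4, 0]

```text
clock: 17.45
eef_pos: [454.0, -40.4, 60.1]
tool_rot: [3.142, 0.0, 3.115]
force: [-0.5, 0.1, -0.9]
width: 44.3
gripper_force: 61.6
```

Emit:
play_rows:
  targets:
    - [1, 0, -0.03, 0.08, 0]
    - [1, 0, -0.06, 0.16, 0]
    - [1, 0, -0.06, 0.22, 0]
    - [1, 0, -0.06, 0.22, 0]

```text
clock: 17.85
eef_pos: [453.9, -41.0, 57.8]
tool_rot: [3.142, -0.0, 3.115]
force: [1.2, 0.0, -1.2]
width: 44.3
gripper_force: 61.6
```

Emit:
play_rows:
  targets:
    - [1, 0, 0, 0.06, 0]
    - [1, 0, 0, 0.12, 0]
    - [1, 0, 0, 0.12, 0]

```text
clock: 18.15
eef_pos: [454.0, -40.9, 57.4]
tool_rot: [-3.141, 0.0, 3.115]
force: [-1.9, 0.7, 7.5]
width: 44.0
gripper_force: 62.6
```

Emit:
play_rows:
  targets:
    - [0.35, 0, 0, 0, 0]
    - [0.25, 0, 0, 0, 0]
    - [0.25, 0, 0, 0, 0]
    - [0.25, 0, 0, -1, 0]
    - [0.25, 0, 0, -3, 0]
    - [0.25, 0, 0, -6, 0]
    - [0.25, 0, 0, -10, 0]
    - [0.25, 0, 0, -15, 0]
    - [0.25, 0, 0, -20, 0]
    - [0.25, 0, 0, -20, 0]

```text
clock: 19.15
eef_pos: [457.5, -40.7, 263.0]
tool_rot: [-3.141, 0.013, 3.115]
force: [1.0, -0.4, 0.7]
width: 64.0
gripper_force: 0.0
```

Emit:
play_rows:
  targets:
    - [0.4, 0, 0, 0, 8]
    - [0.4, 0, 0, 0, 16]
    - [0.5, 0, 0, 0, 24]
    - [0.6, 0, 0, 0, 32]
    - [0.6, 0, 0, 0, 40]
    - [0.6, 0, 0, 0, 48]
    - [0.6, 0, 0, 0, 56]
    - [0.6, 0, 0, 0, 64]
    - [0.6, 0, 0, 0, 72]
    - [0.6, 0, 0, 0, 80]

```text
clock: 20.15
eef_pos: [453.3, -40.9, 256.7]
tool_rot: [-3.141, -0.0, 1.713]
force: [0.2, 0.5, -0.2]
width: 34.6
gripper_force: 0.0
```

Emit:
play_rows:
  targets:
    - [0.6, 0, 0, 0, 8]
    - [0.6, 0, 0, 0, 10]
    - [0.6, 0, 0, 0, 10]

```text
clock: 20.45
eef_pos: [453.6, -40.8, 256.7]
tool_rot: [-3.141, -0.0, 1.547]
force: [-0.7, 0.3, 0.1]
width: 34.2
gripper_force: 0.0
```

```bash
python3 - <<'E'
from h import *
rel(605.5,-46,235,88.45)
im,d=ctrl.get_image("side");W=cloud("side",d);np.save("side3.npy",W)
cv2.imwrite("pics/side3.png",cv2.resize(im[130:330,250:420,::-1],None,fx=3,fy=3))
p=W.reshape(-1,3);c,s=np.cos(-.027),np.sin(-.027)
q=p[:,:2]-[478.6,-42.5];X=q[:,0]*c+q[:,1]*s;Y=-q[:,0]*s+q[:,1]*c;Z=p[:,2]
for cx in(24.6,-24.6):
    m=(abs(X-cx)<24)&(abs(Y)<30)&(Z>66)&(Z<80)
    print("top of",cx,m.sum(),cv2.minEnclosingCircle(np.c_[X[m],Y[m]].astype(np.float32)),np.median(Z[m]))
m=(X>100)&(X<155)&(abs(Y)<42)&(Z>150)&(Z<185)
from scipy.optimize import least_squares
f=lambda v:np.hypot(X[m]-v[0],Z[m]-v[1])-6
r=least_squares(f,[128,173],loss="soft_l1");print("bar X,Z",r.x,m.sum(),np.abs(r.fun).mean())
E
```

```text
state [453.6 -40.8 256.7] 88.61 t 20.45 w 34.2 F [-0.7  0.3  0.1] q7 -0.04
-> dx -0.149 dy 15.198 dz 2.171 cm spin 0.16
top of 24.6 161 ((23.309715270996094, -1.5730494260787964), 18.444414138793945) 74.07210912586447
top of -24.6 275 ((-24.549833297729492, -1.108628749847412), 23.028921127319336) 74.45833263971997
bar X,Z [129.17857086 173.05631085] 172 0.8887024789274258
```

View pics/side3.png

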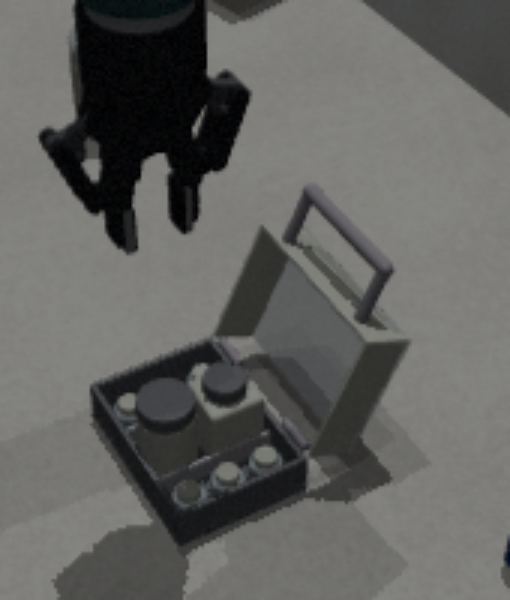

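Emit:
play_rows:
  targets:
    - [0.6, 0, 2, 0.2, 0]
    - [0.6, -0.1, 5, 0.6, 0]
    - [0.6, -0.1, 9, 1.2, 0]
    - [0.6, -0.14, 12.5, 1.6, 0]
    - [0.6, -0.14, 14.5, 2, 0]
    - [0.6, -0.14, 15.35, 2, 0]
    - [0.6, -0.14, 15.35, 2, 0]
    - [0.6, -0.14, 15.35, 2, 0]

```text
clock: 21.3
eef_pos: [606.1, -46.5, 236.6]
tool_rot: [-3.14, -0.0, 1.545]
force: [0.1, -0.3, 0.9]
width: 34.1
gripper_force: 0.0
```

```bash
python3 - <<'E'
from h import *
rel(607.2,-46,179,88.45)
E
```

```text
state [606.1 -46.5 236.6] 88.51 t 21.3 w 34.1 F [ 0.1 -0.3  0.9] q7 -0.04
-> dx 0.054 dy 0.108 dz 5.765 cm spin 0.06
```

Emit:
play_rows:
  targets:
    - [0.6, 0.05, 0.08, 1, 0]
    - [0.6, 0.05, 0.08, 2.5, 0]
    - [0.6, 0.05, 0.08, 4, 0]
    - [0.6, 0.05, 0.08, 5, 0]
    - [0.6, 0.05, 0.08, 5.6, 0]
    - [0.6, 0.05, 0.08, 5.75, 0]
    - [0.6, 0.05, 0.08, 5.75, 0]

```text
clock: 22.0
eef_pos: [608.2, -46.0, 179.3]
tool_rot: [3.141, -0.0, 1.544]
force: [-0.2, -0.5, -0.7]
width: 33.7
gripper_force: 0.0
```

Emit:
play_rows:
  targets:
    - [0.7, 0, 0, 0, 0]
    - [0.75, 0, 0, 0, 0]
    - [0.8, 0, 0, 0, 0]
    - [1, 0, 0, 0, 0]
    - [1, 0, 0, 0, 0]
    - [1, 0, 0, 0, 0]

```text
clock: 22.6
eef_pos: [608.3, -46.0, 179.7]
tool_rot: [3.141, 0.0, 1.544]
force: [-1.2, 1.0, 4.8]
width: 10.2
gripper_force: 58.5
```

```bash
python3 - <<'E'
import numpy as np
r=np.hypot(155,10);o=np.arctan2(10,155)
K=np.array([2.0,1.70,1.35,1.0,.698])
for i in range(4):
    a=np.linspace(K[i],K[i+1],11); P=lambda a:np.c_[-r*np.cos(a+o),-r*np.sin(a+o)]/10
    print(np.round(P(a[1:])-P(a[:1]),2).tolist())
E
```

```text
[[-0.41, -0.21], [-0.83, -0.42], [-1.26, -0.61], [-1.69, -0.78], [-2.13, -0.95], [-2.57, -1.1], [-3.01, -1.23], [-3.46, -1.36], [-3.91, -1.47], [-4.37, -1.56]]
[[-0.54, -0.1], [-1.07, -0.17], [-1.61, -0.23], [-2.16, -0.27], [-2.7, -0.29], [-3.24, -0.29], [-3.79, -0.27], [-4.33, -0.23], [-4.87, -0.18], [-5.41, -0.1]]
[[-0.54, 0.09], [-1.07, 0.21], [-1.59, 0.34], [-2.12, 0.49], [-2.63, 0.66], [-3.15, 0.84], [-3.65, 1.04], [-4.15, 1.27], [-4.63, 1.5], [-5.11, 1.76]]
[[-0.41, 0.23], [-0.81, 0.48], [-1.2, 0.74], [-1.58, 1.01], [-1.96, 1.29], [-2.32, 1.58], [-2.68, 1.88], [-3.03, 2.2], [-3.37, 2.52], [-3.7, 2.86]]
```

Emit:
play_rows:
  targets:
    - [1, 0, -0.41, -0.21, 0]
    - [1, 0, -0.83, -0.42, 0]
    - [1, 0, -1.26, -0.61, 0]
    - [1, 0, -1.69, -0.78, 0]
    - [1, 0, -2.13, -0.95, 0]
    - [1, 0, -2.57, -1.1, 0]
    - [1, 0, -3.01, -1.23, 0]
    - [1, 0, -3.46, -1.36, 0]
    - [1, 0, -3.91, -1.47, 0]
    - [1, 0, -4.37, -1.56, 0]

```text
clock: 23.6
eef_pos: [565.9, -44.9, 196.3]
tool_rot: [3.137, 0.0, 1.544]
force: [3.9, -1.0, 7.9]
width: 9.6
gripper_force: 58.7
```

Emit:
play_rows:
  targets:
    - [1, 0, -0.54, -0.1, 0]
    - [1, 0, -1.07, -0.17, 0]
    - [1, 0, -1.61, -0.23, 0]
    - [1, 0, -2.16, -0.27, 0]
    - [1, 0, -2.7, -0.29, 0]
    - [1, 0, -3.24, -0.29, 0]
    - [1, 0, -3.79, -0.27, 0]
    - [1, 0, -4.33, -0.23, 0]
    - [1, 0, -4.87, -0.18, 0]
    - [1, 0, -5.41, -0.1, 0]

```text
clock: 24.6
eef_pos: [509.3, -43.4, 196.1]
tool_rot: [-3.14, 0.0, 1.544]
force: [0.1, 0.5, 7.8]
width: 9.8
gripper_force: 64.1
```

```bash
python3 - <<'E'
from h import *
rel(478.6+55-112.2,-41,150,88.45)
im,d=ctrl.get_image("side");
cv2.imwrite("pics/side4.png",cv2.resize(im[130:330,250:420,::-1],None,fx=3,fy=3))
E
```

```text
state [509.3 -43.4 196.1] 88.48 t 24.6 w 9.8 F [0.1 0.5 7.8] q7 -0.05
-> dx 0.004 dy -8.790 dz 4.615 cm spin 0.03
```

View pics/side4.png

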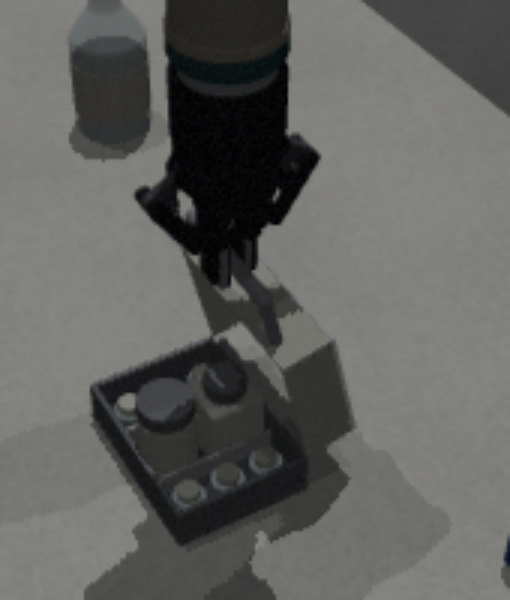

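Emit:
play_rows:
  targets:
    - [1, 0, -0.54, 0.09, 0]
    - [1, 0, -1.07, 0.21, 0]
    - [1, 0, -1.59, 0.34, 0]
    - [1, 0, -2.12, 0.49, 0]
    - [1, 0, -2.63, 0.66, 0]
    - [1, 0, -3.15, 0.84, 0]
    - [1, 0, -3.65, 1.04, 0]
    - [1, 0, -4.15, 1.27, 0]
    - [1, 0, -4.63, 1.5, 0]
    - [1, 0, -5.11, 1.76, 0]

```text
clock: 25.65
eef_pos: [458.7, -42.0, 177.7]
tool_rot: [-3.141, -0.0, 1.544]
force: [2.3, -0.4, 0.3]
width: 9.7
gripper_force: 64.3
```

Emit:
play_rows:
  targets:
    - [1, 0, -0.41, 0.23, 0]
    - [1, 0, -0.81, 0.48, 0]
    - [1, 0, -1.2, 0.74, 0]
    - [1, 0, -1.58, 1.01, 0]
    - [1, 0, -1.96, 1.29, 0]
    - [1, 0, -2.32, 1.58, 0]
    - [1, 0, -2.68, 1.88, 0]
    - [1, 0, -3.03, 2.2, 0]
    - [1, 0, -3.37, 2.52, 0]
    - [1, 0, -3.7, 2.86, 0]

```text
clock: 26.65
eef_pos: [421.6, -41.0, 149.3]
tool_rot: [-3.141, -0.0, 1.544]
force: [0.7, 0.9, 1.2]
width: 9.5
gripper_force: 63.6
```

Emit:
play_rows:
  targets:
    - [1, 0, 0, 0, 0]
    - [1, 0, 0, 0, 0]
    - [1, 0, 0, 0, 0]

```text
clock: 26.95
eef_pos: [421.9, -41.0, 149.5]
tool_rot: [-3.141, 0.0, 1.544]
force: [0.2, -0.1, 1.3]
width: 10.2
gripper_force: 63.5
```

```bash
python3 - <<'E'
from h import *
rel(478.6+55-112.2,-41,150,88.45)
im,d=ctrl.get_image("side");t,dt=ctrl.get_image("top")
cv2.imwrite("pics/c5.png",np.hstack([cv2.resize(i[130:330,250:380,::-1],None,fx=3,fy=3) for i in(im,t)]))
for n,D in(("side",d),("top",dt)):
    p=cloud(n,D).reshape(-1,3);c,s=np.cos(-.027),np.sin(-.027)
    q=p[:,:2]-([478.6,-42.5] if n=="side" else [480.2,-42.1]);X=q[:,0]*c+q[:,1]*s-55;Y=-q[:,0]*s+q[:,1]*c;Z=p[:,2]-36.5
    # bar bits either side of the fingers, away from arms
    m=(X>-135)&(X<-95)&(abs(Y)>18)&(abs(Y)<43)&(Z>90)&(Z<122)
    if m.sum()>15:
        from scipy.optimize import least_squares
        r=least_squares(lambda v:np.hypot(X[m]-v[0],Z[m]-v[1])-6,[-112,107],loss="soft_l1").x
        print(n,"bar",m.sum(),r,"R",np.hypot(*r),"angle",np.degrees(np.arctan2(r[1],-r[0])-np.arctan2(10,155)))
    # side wall lower edge of hood, outer wall |Y|~75
    m=(abs(abs(Y)-72)<5)&(X<-5)&(X>-120)&(Z>5)
    print(n,"walls",m.sum())
s=ctrl.read_state()["eef_pos"];q=s[:2]-np.array([478.6,-42.5]);X=q[0]*c+q[1]*np.sin(-.027)-55;Z=s[2]-6-36.5
print("tcp-based",X,Z,np.hypot(X,Z),np.degrees(np.arctan2(Z,-X)-np.arctan2(10,155)))
E
```

```text
state [421.9 -41.  149.5] 88.48 t 26.95 w 10.2 F [ 0.2 -0.1  1.3] q7 -0.07
-> dx 0.004 dy -0.054 dz -0.046 cm spin 0.03
side bar 55 [-112.2289475   106.38118231] R 154.636000362849 angle 39.77633193563346
side walls 546
top walls 183
tcp-based -111.65181440002348 107.08999759211085 154.70745050932615 40.11389515672807
```

View pics/c5.png

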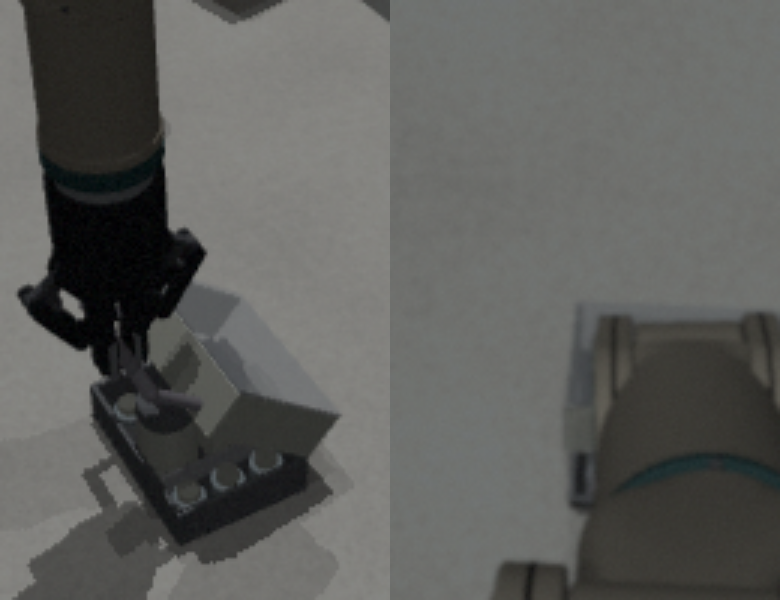

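The side view shows the gripper still holding the bar and the hood at about 40° (39.8° from the camera, 40.1° from the arm). The jar is upright in the bay, and the forces are small.

```bash
python3 -c "
from cell import ctrl
print(ctrl.finish_job())"
```

```text
the job is handed in; nothing more can be done
None
```

The bottle (at the back) and the jar (in front) stand upright in the middle bay, the gripper is holding the hood by its bar at about 40°, and the job was handed in at about 27 s; I never moved the media bottle, beaker or tip box.

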